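# Dress the bakery display boards

### The job

Set out the bread display: put each of the four loose rolls lying on the counter on the wooden display board made for its shape - the round bun in the round rimmed board, the long roll in the long one, the square roll in the square one, and the ring roll over the post of the round board that has a post. Each roll must lie flat, right side up, inside its rim (or with the post through its hole), the long and square ones in line with their boards; leave the small jam jar and the metal shaker standing where they are.

Things in the scene. Friction and masses are not known exactly. Their poses are not given: they have to be found in the camera images.
- round_roll: Lies loose and upright on the marble counter in the row nearer the robot, at any yaw. Golden crust, firm, rigid. Round bun with a pale five-armed star cut on its domed top, no hole: diameter 65, height 44 (side upright from 8 to 26 above the underside), about 60 g. All sizes in mm. Origin: centre of its underside, z up. 
- long_roll: Lies loose and upright on the marble counter in the row nearer the robot, at any yaw. Golden crust, firm, rigid. Long finger roll with four slanting pale cuts: 110 long along its x, 48 wide along its y, 38 high, edges well rounded (15), about 80 g. All sizes in mm. Origin: centre of its underside, z up. 
- square_roll: Lies loose and upright on the marble counter in the row nearer the robot, at any yaw. Golden crust, firm, rigid. Square roll with a pale floury square on its flat top: 60 by 60, sides along its x and y, 34 high, about 60 g. All sizes in mm. Origin: centre of its underside, z up. 
- ring_roll: Lies loose and upright on the marble counter in the row nearer the robot, at any yaw. Golden crust, firm, rigid. Ring-shaped roll (bagel) with a few pale seeds: outer diameter 65, hole 23, height 27 (side upright from 10 to 17 above the underside), about 50 g. All sizes in mm. Origin: centre of its underside, z up. 
- round_board: Fixed to the counter in the row farther from the robot. Round wooden board, outer diameter 101; floor 8 above the counter; darker rim 6 wide standing 5 above the floor (13 above the counter), inner diameter 89, no post. All sizes in mm. Origin: centre of its underside, z up. 
- long_board: Fixed to the counter in the row farther from the robot. Oblong wooden board, long side along its x: floor 132 by 70 inside the rim, 8 above the counter; darker rim 6 wide standing 5 above the floor. All sizes in mm. Origin: centre of its underside, z up. 
- square_board: Fixed to the counter in the row farther from the robot. Square wooden board, sides along its x and y: floor 82 by 82 inside the rim, 8 above the counter; darker rim 6 wide standing 5 above the floor. All sizes in mm. Origin: centre of its underside, z up. 
- post_board: Fixed to the counter in the row farther from the robot. Round wooden disc without rim, diameter 101, top 8 above the counter, with a dark upright post at its centre: diameter 8 tapering to 5, 18 tall above the disc (tip 26 above the counter). All sizes in mm. Origin: centre of its underside, z up. 
- jam_jar: Small amber jam jar with a metal cap, loose, diameter 36, height 58, standing between the two rows near the middle. To be left alone. All sizes in mm. Origin: centre of its underside, z up. 
- shaker: Small aluminium shaker, loose, diameter 34, height 57, standing between the two rows on the robot's left (+y). A fixed white ramekin (40 across, 26 high) stands likewise on the right; rolls heaped in the wooden crate and basket beyond are scenery. To be left alone. All sizes in mm. Origin: centre of its underside, z up. 
There are look-alikes about, which are no part of the job. What is shaped like the round_roll but purple is not meant.

How it is judged (in metres and radians):
At the end, for the whole second after the job is handed in: Each roll flat on the board of its shape (height within 3 mm, tilt under 7 deg), centre within 17 mm of the board's, released, at rest; long roll within 15 deg and square roll within 20 deg of its board's sides; jar and shaker upright, within 30 mm of their start (horizontal distance between round_roll and round_board below 0.017 m and z of round_roll in the frame of round_board between 0.005 and 0.0115 m and angle between each of round_roll, long_roll, square_roll, ring_roll's own z axis and vertical below 0.12 rad and linear speed of each of round_roll, long_roll, square_roll, ring_roll below 0.02 m/s and contact force between each of round_roll, long_roll, square_roll, ring_roll and the fingers below 0.05 N and horizontal distance between long_roll and long_board below 0.017 m and z of long_roll in the frame of long_board between 0.005 and 0.0115 m and horizontal distance between square_roll and square_board below 0.017 m and z of square_roll in the frame of square_board between 0.005 and 0.0115 m and horizontal distance between ring_roll and post_board below 0.017 m and z of ring_roll in the frame of post_board between 0.005 and 0.0115 m and angle between the x axis of long_roll and the x axis of long_board, either way round below 0.27 rad and (angle between the x axis of square_roll and the x axis of square_board, either way round below 0.35 rad or angle between the x axis of square_roll and the y axis of square_board, either way round below 0.35 rad) and distance of each of jam_jar, shaker from where it was at the start of the episode below 0.03 m and angle between each of jam_jar, shaker's own z axis and vertical below 0.2 rad); the robot touches nothing.
It also fails if it takes over 102 s, if anything falls off the work surface, if the arm or the gripper's body presses on something with over 40 N, if the wrist force passes 120 N, or if a joint passes its speed limit or range.

### The arm

A 6-joint arm with a two-finger parallel gripper is mounted at the origin on the work surface. World frame = base frame: x ahead of the robot, y to its left, z up, the work surface at z = 0. Lengths are in m, angles in degrees, forces in N, time in s.
With the tool pointing down it reaches from about 0.3 to 0.825 m from the base axis. Payload 5.4 kg.
Tool frame: the origin (TCP) lies on the mounting face of the last link; the fingertips stand 190 mm ahead of it and the grasp point (between the pads) lies 171 mm ahead of it; z points along the fingers, y is the line along which they close (so a half turn about z gives the same grasp; the last joint's range is limited). The gripper opens to 92 mm and grips with 3 to 60 N. Pads are 20 mm wide; open, the fingers measure 128 mm over their backs; the gripper's body (75 mm by 189 mm) begins 69 mm behind the grasp point.
Start: joints at [-79.017, 9.076, 91.501, -0, 79.423, -12.038], TCP at [0.225, -0.529, 0.405] pointing down, gripper open.
Joint ranges: [-166.64, 166.64], [-54.1, 131.32], [10.49, 154.53], [-73.88, 253.88], [9.74, 151.15], [-171.62, 171.62]. Speed limits (degrees/s): [147.25, 147.25, 180, 180, 180, 180].

### API

Orientations are given as [roll, pitch, yaw] about the fixed x, y, z axes, in that order (R = Rz(yaw) Ry(pitch) Rx(roll)).
In Python, from bench import env gives the robot as it stands. The module is installed in compiled form; this text tells all that it offers.
- The arm moves only by the tool arm_command, never from a script. Its argument "targets" is a list of rows, each an object with "offset": the shift along the world's x, y, z scaled (see below), a list of three; "dr": the turn, a rotation vector about the world's x, y, z scaled (see below), a list of three; "fingers": the closure, from 0 (fully open) to 1 (shut). In form: [{"offset": [x, y, z], "dr": [ax, ay, az], "fingers": fingers}, ...]. A call has exactly 5 rows; each row is the pose to reach, as a shift and turn from the pose commanded when the call began, turning the shorter way round; what a row does not reach only later rows make up. The controller multiplies each number of a shift by 0.3 m and each number of a turn by 180 degrees. A row lasts 1/10 s, in which the tool goes at most 50 mm and 8.59 degrees, less where a joint would pass 70% of its speed; a pose out of reach is approached as far as the arm can. A call with a number of a shift or a turn outside -1 to 1 is refused whole. A call with a gripper value outside its range is refused whole. The fingers move at their own pace and stop on an object; "newtons" is the grip in N (left out, the last holds). Time passes only in rows, so rows that repeat a pose let the fingers close, or fill a call up. It gives the time, the measured TCP pose, the force, the opening and the grip force at its end, in the units of the state.
- env.read_state(): the state, without advancing time (a new reading comes with each control period).
- env.capture(name): name is "side" or "top" or "wrist"; returns (picture, depth): 480x640x3 uint8, red, green, blue; 480x640 float32, m along the optical axis (not along the pixel's ray), 0 where there is no reading.
- env.camera_params(name): a dict with "mtx" (3x3 intrinsics, pixels), "R" (3x3) and "t" (3): a world point X has camera coordinates R X + t; the wrist camera has in their place "hand_eye" (4x4, takes a point from camera to tool coordinates, whose origin is the TCP and whose axes are the flange's). Camera axes: x right, y down, z forward; pixel columns grow to the right and rows downward; lengths in m; the calibration is good to about 2 mm. The wrist camera is an equidistant fisheye: a pixel r from the principal point sees the ray r / f radians off the axis. A picture is of the moment at which its call begins: read the wrist's pose just before it. camera_params takes no time and is no camera call.
- env.sign_off(): hands the job in; it is judged then, once.
Trained networks look in the newest picture that a camera, given by its name, has taken for a name from the list of things; names that differ only in an ending like _2 or _b are one class to them, and where a whole thing is asked for, a point or a joint stands for the part that bears it (a point fixed in the world has none). Each returns a list of dicts, best first, with "confidence" (0 to 1); they miss things now and then, are a little off and sometimes report something else, mostly with a low value. They report only what shows in the picture. A call takes as long as a camera call. They do not tell look-alikes from the thing itself.
- env.look_for(camera, target): "at" ([row, column] in pixels, amid what is visible of it).
- env.masks_of(camera, target): "pixels" (480x640 bool, what is visible of it) and "at" ([row, column] in pixels, amid what is visible of it).
- env.tip_of(camera, target): "at" ([row, column] in pixels: a listed point, or the origin of a listed thing).
The state is a dict: "time_s": time; "joint_positions": joint angles; "qvel": joint speeds; "joint_torque": joint torques, N m; "ee_pos": TCP position; "orientation": TCP orientation; "force": force on the tool from outside, world axes, zero at the start; "ft_torque": the same for the moment, N m; "opening": opening from 0.0 (shut) to 1.0 (fully open); "grasp_force": force on a finger pad.
Only numpy, scipy, OpenCV 4.12 (cv2) and the standard library are available. Lean on these libraries where they do the work, as an engineer would, in place of code of your own. Each camera call takes 0.05 s, during which the arm holds its last target. There are 200 camera calls.

## Working session

There is one attempt and no reset: what is moved stays moved. The work goes in short steps, Python scripts to look and compute and a tool call to move; the robot and the scene stay as the last step left them, time stands still between calls to the robot, and variables do not carry over. Pictures are saved under pics/ and viewed, at most 14 in all, crops included, and the job is handed in when it is done.

Besides the shell and the picture viewer there is one more tool, called after ">>>" as name(argument=value, ...) on one line, values as JSON. arm_command: Moves the arm, as the interface text tells. Its arguments: {"type":"object","properties":{"targets":{"type":"array"},"newtons":{"type":"number"}},"required":["targets"]}

```bash
mkdir -p pics; python3 - <<'E'
from bench import env
import cv2,numpy as np
print(env.read_state())
for c in ("top","side"):
    p,d=env.capture(c); cv2.imwrite(f"pics/{c}0.png",p[:,:,::-1]); np.save(f"{c}d.npy",d)
    print(env.camera_params(c))
    for n in "round_roll long_roll square_roll ring_roll round_board long_board square_board post_board jam_jar shaker".split():
        print(n,[(np.round(x["at"]),round(x["confidence"],2)) for x in env.look_for(c,n)[:3]]) if c=="top" else 0
E
```

```text
{'time_s': 0.0, 'joint_positions': array([-7.90168896e+01,  9.11324882e+00,  9.15716948e+01, -1.09612497e-03,
        7.94219854e+01, -1.20362715e+01]), 'qvel': array([ 0.01702384, -0.10154835,  0.04545956, -0.01936279,  0.12667173,
        0.05594932]), 'joint_torque': array([-1.63407134e-03, -3.85570979e+01, -3.22108948e+01,  7.01841409e-02,
        3.80533410e-02, -1.43054667e-04]), 'ee_pos': array([ 0.22478874, -0.52894214,  0.4037169 ]), 'orientation': array([-1.79895197e+02, -2.12445575e-02,  2.30195647e+01]), 'force': array([ 0.39030895,  0.2693391 , -0.17441464]), 'ft_torque': array([-0.03965128,  0.0345979 ,  0.06444212]), 'grasp_force': 0.0, 'opening': 0.998375727991236}
{'mtx': array([[599.81744697,   0.        , 325.14107127],
       [  0.        , 599.81744697, 246.97247211],
       [  0.        ,   0.        ,   1.        ]]), 'R': array([[-0.01338348, -0.99990289,  0.00388525],
       [-0.99518794,  0.01294298, -0.09712593],
       [ 0.09706622, -0.00516644, -0.99526452]]), 't': array([-0.00245853,  0.51720614,  0.94181585])}
round_roll [(array([314., 140.]), 0.64), (array([319., 210.]), 0.56), (array([248., 202.]), 0.15)]
long_roll [(array([272., 383.]), 0.7)]
square_roll [(array([324., 499.]), 0.81)]
ring_roll [(array([282., 272.]), 0.63)]
round_board [(array([160., 263.]), 0.93)]
long_board [(array([205., 505.]), 0.93)]
square_board [(array([164., 386.]), 0.76)]
post_board [(array([202., 142.]), 0.82)]
jam_jar [(array([234., 317.]), 0.56)]
shaker [(array([248., 201.]), 0.83)]
{'mtx': array([[538.59023094,   0.        , 319.07603477],
       [  0.        , 538.59023094, 245.20515052],
       [  0.        ,   0.        ,   1.        ]]), 'R': array([[-0.99981696,  0.00689409, -0.01784703],
       [ 0.01769418,  0.68801183, -0.72548373],
       [ 0.00727742, -0.72566673, -0.68800788]]), 't': array([0.52139881, 0.01678413, 0.97719816])}
```

View pics/top0.png

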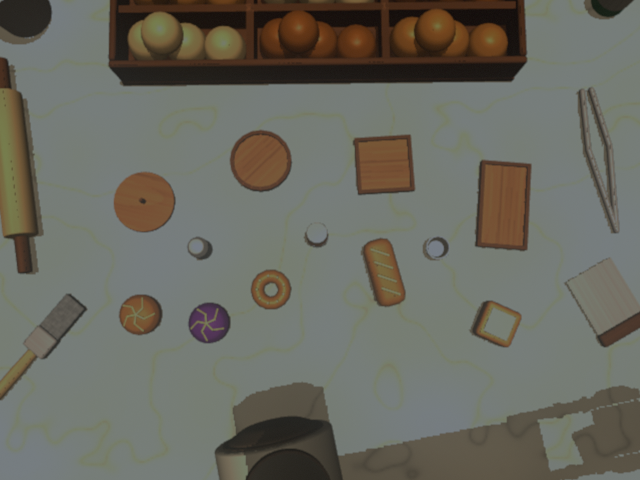

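```bash
cat > h.py <<'E'
from bench import env
import cv2,numpy as np
def pts(c,d,m):
    P=env.camera_params(c); r,k=np.nonzero(m&(d>0)); z=d[r,k]
    K=P["mtx"]; X=np.c_[(k-K[0,2])/K[0,0]*z,(r-K[1,2])/K[1,1]*z,z]
    return (X-P["t"])@P["R"]
def measure(c="top",names="round_roll long_roll square_roll ring_roll round_board long_board square_board post_board jam_jar shaker".split()):
    p,d=env.capture(c)
    for n in names:
        for o in env.masks_of(c,n)[:2]:
            if o["confidence"]<.3: continue
            m=o["pixels"]; X=pts(c,d,m); 
            if len(X)<50: continue
            col=np.median(p[m],0)
            zt=np.percentile(X[:,2],95)
            (cx,cy),s,a=cv2.minAreaRect(X[(X[:,2]>zt-.02 if "board" not in n else X[:,2]>-1),:2].astype(np.float32))
            print(n,round(o["confidence"],2),"at",np.round(o["at"]),"rect",np.round([cx,cy],4),np.round(s,3),round(a,1),"med",np.round(np.median(X,0),4),"z5,95",np.round(np.percentile(X[:,2],[5,95]),3),col)
E
python3 -c "
from h import *
measure()"
```

```text
round_roll 0.86 at [319. 210.] rect [0.3993 0.1777] [0.062 0.063] 10.4 med [0.3997 0.1743 0.0372] z5,95 [0.025 0.044] [80. 53. 80.]
round_roll 0.72 at [314. 140.] rect [0.414  0.2877] [0.063 0.063] 23.3 med [0.4148 0.2826 0.0365] z5,95 [0.012 0.044] [113.  80.  50.]
long_roll 0.89 at [271. 384.] rect [ 0.4764 -0.1034] [0.109 0.047] 15.7 med [ 0.475  -0.1025  0.0358] z5,95 [0.027 0.04 ] [116.  87.  54.]
square_roll 0.92 at [323. 496.] rect [ 0.3918 -0.283 ] [0.061 0.06 ] 65.0 med [ 0.3923 -0.279   0.0334] z5,95 [0.017 0.037] [118. 107.  73.]
ring_roll 0.74 at [290. 279.] rect [0.4512 0.0792] [0.062 0.062] 63.3 med [0.4511 0.0784 0.025 ] z5,95 [0.02  0.029] [115.  81.  51.]
round_board 0.81 at [158. 265.] rect [0.6645 0.0959] [0.101 0.096] 23.7 med [0.6654 0.0955 0.0081] z5,95 [0.005 0.014] [117.  80.  52.]
long_board 0.72 at [246. 200.] rect [0.5187 0.1923] [0.031 0.032] 0.8 med [0.5168 0.1879 0.0499] z5,95 [0.009 0.057] [92. 92. 86.]
long_board 0.61 at [207. 504.] rect [ 0.5861 -0.3065] [0.09  0.146] 85.8 med [ 0.5847 -0.305   0.0084] z5,95 [0.005 0.014] [116.  79.  51.]
square_board 0.97 at [164. 385.] rect [ 0.6586 -0.1106] [0.101 0.099] 1.0 med [ 0.6567 -0.1101  0.0083] z5,95 [0.004 0.014] [117.  80.  52.]
post_board 0.73 at [202. 145.] rect [0.5992 0.2896] [0.1 0.1] 12.6 med [0.5987 0.288  0.0074] z5,95 [0.004 0.011] [118.  82.  54.]
jam_jar 0.8 at [235. 318.] rect [0.537  0.0032] [0.032 0.032] 59.4 med [0.5344 0.0032 0.0568] z5,95 [0.02 0.06] [118. 125. 120.]
shaker 0.92 at [250. 200.] rect [0.5185 0.1921] [0.03  0.031] 5.0 med [0.5168 0.188  0.0501] z5,95 [0.01  0.057] [92. 92. 86.]
```

The top view shows the four targets in a row: bun at (314,140), ring (290,271), long (271,384), square (323,498). The purple look-alike is at (319,210) and will be left alone. The boards are at post (202,144), round (160,262), square (164,385) and long (205,504). I'll start with the square roll.

>>> arm_command(targets=[{"offset":[0.05,0.07,-0.036],"dr":[0,0,-0.022],"fingers":0},{"offset":[0.11,0.165,-0.083],"dr":[0,0,-0.05],"fingers":0},{"offset":[0.17,0.255,-0.13],"dr":[0,0,-0.078],"fingers":0},{"offset":[0.23,0.345,-0.175],"dr":[0,0,-0.106],"fingers":0},{"offset":[0.29,0.43,-0.217],"dr":[0,0,-0.133],"fingers":0}], newtons=12)

```text
time_s: 1.65
ee_pos: [0.3124, -0.3989, 0.3391]
orientation: [-180.0, -0.0, -1.1]
force: [-0.1, 0.5, -0.4]
opening: 1.003
grasp_force: 0.0
```

>>> arm_command(targets=[{"offset":[0.06,0.09,-0.046],"dr":[0,0,-0.032],"fingers":0},{"offset":[0.12,0.18,-0.09],"dr":[0,0,-0.064],"fingers":0},{"offset":[0.18,0.27,-0.135],"dr":[0,0,-0.095],"fingers":0},{"offset":[0.235,0.35,-0.175],"dr":[0,0,-0.12],"fingers":0},{"offset":[0.267,0.393,-0.2],"dr":[0,0,-0.134],"fingers":0}])

```text
time_s: 2.15
ee_pos: [0.3926, -0.2803, 0.2786]
orientation: [-179.9, 0.1, -25.1]
force: [-0.6, -0.6, -0.5]
opening: 1.001
grasp_force: 0.0
```

```bash
python3 - <<'E'
from h import *
s=env.read_state(); print(s["time_s"],s["ee_pos"],s["orientation"],s["force"],s["opening"])
p,d=env.capture("wrist"); cv2.imwrite("pics/w1.png",p[:,:,::-1])
E
```

```text
2.15 [ 0.39258459 -0.28027533  0.27863646] [-1.79944206e+02  6.99521970e-02 -2.50906250e+01] [-0.59721957 -0.58150778 -0.47754993] 1.0006514807558802
```

View pics/w1.png

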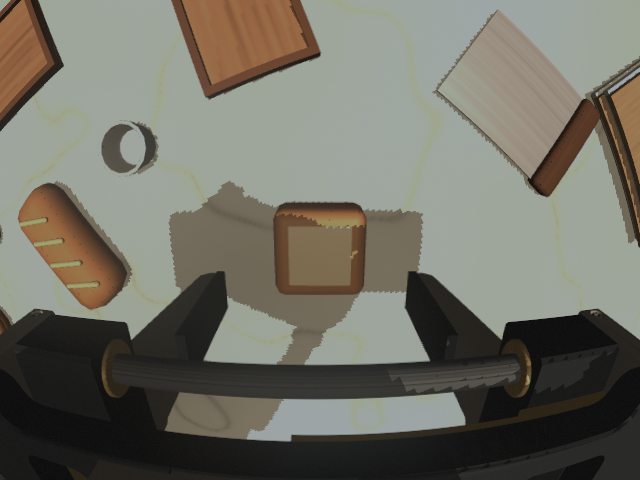

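The wrist view shows the square roll at (248,320), centred and squared between the fingers. Tracking is good, so I'll pick it.

>>> arm_command(targets=[{"offset":[0,-0.004,-0.07],"dr":[0,0,0],"fingers":0},{"offset":[0,-0.007,-0.15],"dr":[0,0,0],"fingers":0},{"offset":[0,-0.007,-0.22],"dr":[0,0,0],"fingers":0},{"offset":[0,-0.007,-0.26],"dr":[0,0,0],"fingers":0},{"offset":[0,-0.007,-0.276],"dr":[0,0,0],"fingers":0}])

```text
time_s: 2.7
ee_pos: [0.3915, -0.2845, 0.1959]
orientation: [-180.0, 0.1, -25.0]
force: [-0.3, 1.2, 0.3]
opening: 1.003
grasp_force: 0.0
```

>>> arm_command(targets=[{"offset":[0,0,0],"dr":[0,0,0],"fingers":1},{"offset":[0,0,0],"dr":[0,0,0],"fingers":1},{"offset":[0,0,0],"dr":[0,0,0],"fingers":1},{"offset":[0,0,0],"dr":[0,0,0],"fingers":1},{"offset":[0,0,0],"dr":[0,0,0],"fingers":1}])

```text
time_s: 3.2
ee_pos: [0.3922, -0.2846, 0.1975]
orientation: [180.0, -0.1, -25.0]
force: [-0.4, 0.4, 2.2]
opening: 0.65
grasp_force: 12.0
```

>>> arm_command(targets=[{"offset":[0,0,0.03],"dr":[0,0,0],"fingers":1},{"offset":[0,0,0.1],"dr":[0,0,0],"fingers":1},{"offset":[0,0,0.18],"dr":[0,0,0],"fingers":1},{"offset":[0,0,0.25],"dr":[0,0,0],"fingers":1},{"offset":[0,0,0.277],"dr":[0,0,0],"fingers":1}])

```text
time_s: 3.7
ee_pos: [0.3925, -0.2849, 0.2826]
orientation: [179.9, -0.2, -25.0]
force: [-0.1, -0.2, -1.0]
opening: 0.651
grasp_force: 12.0
```

>>> arm_command(targets=[{"offset":[0.05,0.033,0],"dr":[0,0,0.008],"fingers":1},{"offset":[0.14,0.091,0],"dr":[0,0,0.022],"fingers":1},{"offset":[0.24,0.156,0],"dr":[0,0,0.038],"fingers":1},{"offset":[0.34,0.222,0],"dr":[0,0,0.055],"fingers":1},{"offset":[0.443,0.289,0],"dr":[0,0,0.072],"fingers":1}])

```text
time_s: 4.2
ee_pos: [0.5256, -0.1967, 0.2794]
orientation: [-180.0, 0.1, -12.0]
force: [0.0, -0.0, -0.0]
opening: 0.653
grasp_force: 12.0
```

>>> arm_command(targets=[{"offset":[0.103,0.067,0],"dr":[0,0,0.017],"fingers":1},{"offset":[0.206,0.134,0],"dr":[0,0,0.034],"fingers":1},{"offset":[0.306,0.2,0],"dr":[0,0,0.05],"fingers":1},{"offset":[0.394,0.257,0],"dr":[0,0,0.064],"fingers":1},{"offset":[0.444,0.29,0],"dr":[0,0,0.072],"fingers":1}])

```text
time_s: 4.7
ee_pos: [0.6593, -0.109, 0.2791]
orientation: [-180.0, 0.0, 1.1]
force: [-0.3, -0.7, -0.1]
opening: 0.655
grasp_force: 12.0
```

>>> arm_command(targets=[{"offset":[0,0,-0.05],"dr":[0,0,0],"fingers":1},{"offset":[0,0,-0.11],"dr":[0,0,0],"fingers":1},{"offset":[0,0,-0.17],"dr":[0,0,0],"fingers":1},{"offset":[0,0,-0.22],"dr":[0,0,0],"fingers":1},{"offset":[0,0,-0.242],"dr":[0,0,0],"fingers":1}])

```text
time_s: 5.2
ee_pos: [0.6565, -0.111, 0.2046]
orientation: [-179.9, 0.3, 0.8]
force: [-6.9, 2.8, 15.1]
opening: 0.651
grasp_force: 12.0
```

```bash
python3 - <<'E'
from h import *
s=env.read_state(); print(s["time_s"],s["ee_pos"],s["orientation"],s["force"],s["opening"])
p,d=env.capture("wrist"); cv2.imwrite("pics/w2.png",p[:,:,::-1])
E
```

```text
5.2 [ 0.6564763  -0.11095018  0.20463663] [-179.89188499    0.30387946    0.81726767] [-6.89371421  2.81571304 15.1446183 ] 0.6513598023895419
```

View pics/w2.png

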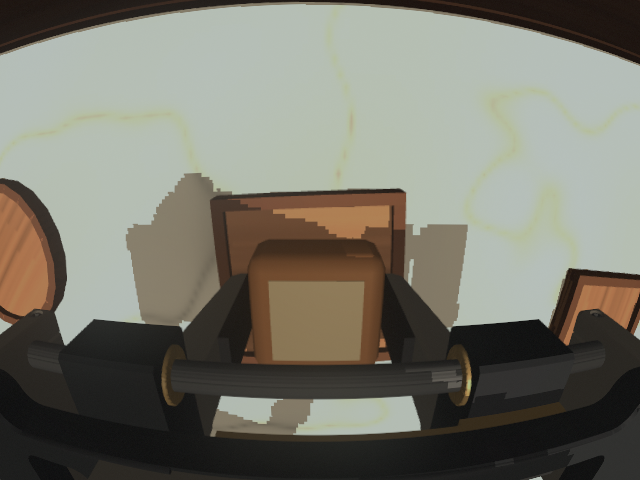

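The wrist view shows the square roll inside the square board (about (305,315)). There's a light 15 N floor contact. I'll ease up 1.5 mm, release and retreat.

>>> arm_command(targets=[{"offset":[0,0,0.005],"dr":[0,0,0],"fingers":1},{"offset":[0,0,0.005],"dr":[0,0,0],"fingers":0.2},{"offset":[0,0,0.005],"dr":[0,0,0],"fingers":0},{"offset":[0,0,0.005],"dr":[0,0,0],"fingers":0},{"offset":[0,0,0.005],"dr":[0,0,0],"fingers":0}])

```text
time_s: 5.75
ee_pos: [0.6581, -0.1107, 0.2091]
orientation: [180.0, -0.0, 0.9]
force: [-0.6, -0.6, -0.7]
opening: 0.982
grasp_force: 0.0
```

>>> arm_command(targets=[{"offset":[0,0,0.03],"dr":[0,0,0],"fingers":0},{"offset":[0,0,0.08],"dr":[0,0,0],"fingers":0},{"offset":[0,0,0.15],"dr":[0,0,0],"fingers":0},{"offset":[0,0,0.21],"dr":[0,0,0],"fingers":0},{"offset":[0,0,0.235],"dr":[0,0,0],"fingers":0}])

```text
time_s: 6.25
ee_pos: [0.6589, -0.111, 0.2832]
orientation: [179.9, -0.3, 0.9]
force: [-0.1, -1.0, -0.5]
opening: 0.998
grasp_force: 0.0
```

```bash
python3 - <<'E'
from h import *
s=env.read_state(); print(s["time_s"],s["ee_pos"],s["orientation"],s["force"],s["opening"])
p,d=env.capture("wrist"); cv2.imwrite("pics/w3.png",p[:,:,::-1])
p,d=env.capture("side"); cv2.imwrite("pics/s3.png",p[:,:,::-1])
measure("side")
E
```

```text
6.25 [ 0.65894235 -0.11098036  0.28319415] [179.89079393  -0.28900856   0.88468192] [-0.0581037  -1.03020002 -0.45720115] 0.9984894875471289
round_roll 0.63 at [397. 398.] rect [0.4141 0.2938] [0.059 0.063] 83.3 med [0.4163 0.3023 0.0353] z5,95 [0.013 0.043] [186.  108.   38.5]
round_roll 0.61 at [335. 397.] rect [0.3992 0.1849] [0.063 0.056] 3.0 med [0.4017 0.194  0.0347] z5,95 [0.013 0.042] [110.  41. 101.]
long_roll 0.82 at [214. 341.] rect [ 0.4768 -0.0988] [0.107 0.048] 14.1 med [ 0.4767 -0.0879  0.0321] z5,95 [0.009 0.038] [144.  82.  33.]
square_roll 0.88 at [212. 249.] rect [ 0.6536 -0.0956] [0.059 0.085] 0.7 med [ 0.6506 -0.0883  0.0389] z5,95 [0.015 0.043] [99.5 52.  18. ]
ring_roll 0.66 at [289. 361.] rect [0.4505 0.0855] [0.061 0.059] 41.3 med [0.4514 0.0922 0.0233] z5,95 [0.009 0.027] [171.  94.  35.]
ring_roll 0.45 at [252. 309.] rect [0.5356 0.008 ] [0.032 0.03 ] 89.1 med [0.5363 0.0177 0.0348] z5,95 [0.004 0.058] [75. 58. 44.]
round_board 0.88 at [300. 235.] rect [0.6688 0.0946] [0.102 0.115] 39.5 med [0.6651 0.1013 0.0075] z5,95 [0.004 0.013] [184. 104.  47.]
round_board 0.64 at [213. 250.] rect [ 0.6503 -0.105 ] [0.078 0.072] 47.0 med [ 0.6506 -0.0888  0.0387] z5,95 [0.015 0.043] [100.  52.  19.]
long_board 0.94 at [162. 286.] rect [ 0.5836 -0.3139] [0.111 0.143] 84.4 med [ 0.5854 -0.2994  0.0073] z5,95 [0.002 0.013] [182. 102.  46.]
square_board 0.87 at [230. 248.] rect [ 0.6556 -0.1061] [0.094 0.097] 2.6 med [ 0.654  -0.0777  0.0079] z5,95 [0.002 0.013] [81. 45. 21.]
post_board 0.94 at [406. 268.] rect [0.5985 0.2921] [0.101 0.099] 77.6 med [0.5984 0.2958 0.007 ] z5,95 [0.005 0.009] [199. 114.  52.]
jam_jar 0.85 at [252. 309.] rect [0.5371 0.0068] [0.033 0.033] 44.8 med [0.5364 0.0171 0.0368] z5,95 [0.004 0.058] [76. 59. 45.]
shaker 0.58 at [339. 322.] rect [0.518  0.1979] [0.03  0.029] 39.1 med [0.518  0.2056 0.0392] z5,95 [0.002 0.055] [108.5  97.5  81. ]
```

View pics/s3.png

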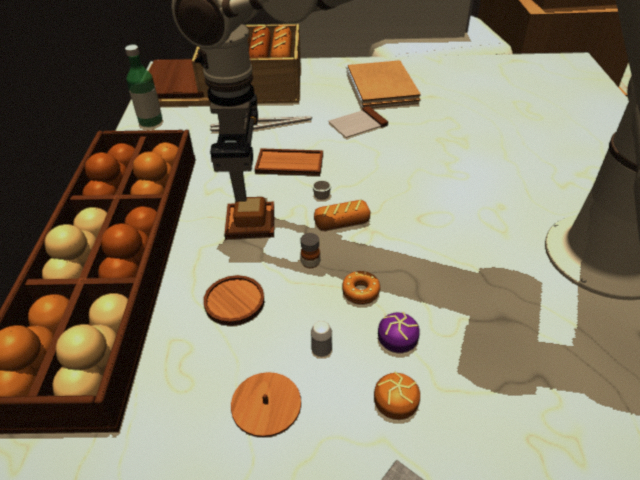

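The side view shows the square roll (210,250) flat in its board, and the jar and shaker untouched. Next is the long roll.

>>> arm_command(targets=[{"offset":[-0.08,0.004,0],"dr":[0,0,0.01],"fingers":0},{"offset":[-0.22,0.011,0],"dr":[0,0,0.03],"fingers":0},{"offset":[-0.37,0.018,0],"dr":[0,0,0.05],"fingers":0},{"offset":[-0.52,0.026,0],"dr":[0,0,0.07],"fingers":0},{"offset":[-0.607,0.03,0],"dr":[0,0,0.081],"fingers":0}])

```text
time_s: 7.4
ee_pos: [0.4733, -0.1011, 0.2786]
orientation: [-179.9, 0.1, 15.6]
force: [0.1, 0.4, 1.4]
opening: 0.998
grasp_force: 0.0
```

>>> arm_command(targets=[{"offset":[0,0,-0.04],"dr":[0,0,0],"fingers":0},{"offset":[0,0,-0.12],"dr":[0,0,0],"fingers":0},{"offset":[0,0,-0.2],"dr":[0,0,0],"fingers":0},{"offset":[0,0,-0.25],"dr":[0,0,0],"fingers":0},{"offset":[0,0,-0.271],"dr":[0,0,0],"fingers":0}])

```text
time_s: 7.9
ee_pos: [0.4758, -0.1015, 0.1961]
orientation: [-179.9, 0.1, 15.4]
force: [-0.7, -0.1, -0.5]
opening: 1.0
grasp_force: 0.0
```

>>> arm_command(targets=[{"offset":[0,0,0],"dr":[0,0,0],"fingers":1},{"offset":[0,0,0],"dr":[0,0,0],"fingers":1},{"offset":[0,0,0],"dr":[0,0,0],"fingers":1},{"offset":[0,0,0],"dr":[0,0,0],"fingers":1},{"offset":[0,0,0],"dr":[0,0,0],"fingers":1}])

```text
time_s: 8.4
ee_pos: [0.4762, -0.1018, 0.1986]
orientation: [180.0, -0.0, 15.5]
force: [-0.6, -0.0, -1.0]
opening: 0.586
grasp_force: 0.0
```

>>> arm_command(targets=[{"offset":[0,0,0.03],"dr":[0,0,0],"fingers":1},{"offset":[0,0,0.1],"dr":[0,0,0],"fingers":1},{"offset":[0,0,0.18],"dr":[0,0,0],"fingers":1},{"offset":[0,0,0.25],"dr":[0,0,0],"fingers":1},{"offset":[0,0,0.271],"dr":[0,0,0],"fingers":1}])

```text
time_s: 8.9
ee_pos: [0.4768, -0.1021, 0.2823]
orientation: [179.8, -0.2, 15.5]
force: [0.4, -0.2, -0.4]
opening: 0.523
grasp_force: 12.0
```

```bash
python3 - <<'E'
from h import *
s=env.read_state(); print(s["time_s"],s["ee_pos"],s["orientation"],s["force"],s["opening"])
p,d=env.capture("wrist"); cv2.imwrite("pics/w4.png",p[:,:,::-1])
measure("side",["long_roll"])
E
```

```text
8.9 [ 0.47678474 -0.10206423  0.28228537] [179.80790717  -0.22101538  15.46443376] [ 0.37274093 -0.21289377 -0.41968606] 0.5234153725711912
long_roll 0.85 at [184. 333.] rect [ 0.486  -0.0862] [0.111 0.088] 52.8 med [ 0.4923 -0.0861  0.1084] z5,95 [0.086 0.117] [94. 49. 17.]
long_roll 0.32 at [338. 320.] rect [0.5189 0.1988] [0.029 0.027] 33.2 med [0.519  0.206  0.0394] z5,95 [0.005 0.055] [100.  91.  75.]
```

View pics/w4.png

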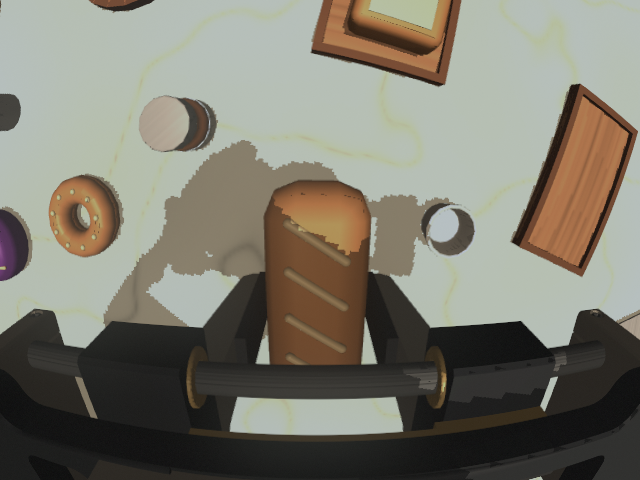

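The wrist view shows the long roll held lengthwise and level at (280,317). The fingers were still closing as the lift began, so it may sit a few mm lower than planned. I'll lower it in stages while watching the force.

>>> arm_command(targets=[{"offset":[0.03,-0.056,0],"dr":[0,0,-0.01],"fingers":1},{"offset":[0.09,-0.17,0],"dr":[0,0,-0.03],"fingers":1},{"offset":[0.165,-0.31,0],"dr":[0,0,-0.05],"fingers":1},{"offset":[0.24,-0.45,0],"dr":[0,0,-0.075],"fingers":1},{"offset":[0.31,-0.58,0],"dr":[0,0,-0.095],"fingers":1}])

```text
time_s: 9.55
ee_pos: [0.5691, -0.2772, 0.2772]
orientation: [-179.9, 0.1, -1.8]
force: [0.2, 0.4, 0.2]
opening: 0.526
grasp_force: 11.9
```

>>> arm_command(targets=[{"offset":[0.04,-0.08,0],"dr":[0,0,-0.01],"fingers":1},{"offset":[0.053,-0.102,-0.02],"dr":[0,0,-0.014],"fingers":1},{"offset":[0.053,-0.102,-0.08],"dr":[0,0,-0.014],"fingers":1},{"offset":[0.053,-0.102,-0.15],"dr":[0,0,-0.014],"fingers":1},{"offset":[0.053,-0.102,-0.21],"dr":[0,0,-0.014],"fingers":1}])

```text
time_s: 10.05
ee_pos: [0.584, -0.3049, 0.2134]
orientation: [-179.9, 0.2, -4.1]
force: [-0.1, 0.2, -0.6]
opening: 0.52
grasp_force: 12.0
```

>>> arm_command(targets=[{"offset":[0,0,0],"dr":[0,0,0],"fingers":1},{"offset":[0,0,0],"dr":[0,0,0],"fingers":1},{"offset":[0,0,-0.007],"dr":[0,0,0],"fingers":1},{"offset":[0,0,-0.013],"dr":[0,0,0],"fingers":1},{"offset":[0,0,-0.013],"dr":[0,0,0],"fingers":1}])

```text
time_s: 10.55
ee_pos: [0.5849, -0.3063, 0.2127]
orientation: [180.0, -0.0, -4.2]
force: [0.0, 1.4, -0.8]
opening: 0.522
grasp_force: 12.0
```

```bash
python3 - <<'E'
from h import *
s=env.read_state(); print(s["time_s"],s["ee_pos"],s["orientation"],s["force"],s["opening"])
measure("side",["long_roll","long_board"])
measure("top",["long_roll","long_board"])
E
```

```text
10.55 [ 0.58487578 -0.30627428  0.2126905 ] [ 1.79989531e+02 -1.55139878e-02 -4.15430735e+00] [ 0.04236502  1.41143667 -0.82420997] 0.5222172769092794
long_roll 0.57 at [152. 294.] rect [ 0.5914 -0.2756] [0.112 0.106] 74.3 med [ 0.573  -0.2886  0.04  ] z5,95 [0.016 0.049] [90. 48. 18.]
long_board 0.89 at [170. 288.] rect [ 0.5876 -0.3012] [0.086 0.15 ] 85.9 med [ 0.5851 -0.2793  0.0076] z5,95 [0.001 0.013] [84. 47. 21.]
long_roll 0.51 at [249. 199.] rect [0.5187 0.1918] [0.03 0.03] 88.7 med [0.5168 0.188  0.0505] z5,95 [0.013 0.056] [101.  100.   93.5]
long_board 0.76 at [215. 485.] rect [ 0.5931 -0.276 ] [0.06  0.153] 70.7 med [ 0.5686 -0.2731  0.0105] z5,95 [0.004 0.015] [79. 57. 42.]
```

>>> arm_command(targets=[{"offset":[0,0,-0.004],"dr":[0,0,0],"fingers":1},{"offset":[0,0,-0.008],"dr":[0,0,0],"fingers":1},{"offset":[0,0,-0.012],"dr":[0,0,0],"fingers":1},{"offset":[0,0,-0.012],"dr":[0,0,0],"fingers":1},{"offset":[0,0,-0.012],"dr":[0,0,0],"fingers":1}])

```text
time_s: 11.35
ee_pos: [0.5851, -0.3065, 0.2105]
orientation: [180.0, -0.0, -4.2]
force: [-3.0, 2.5, 8.5]
opening: 0.518
grasp_force: 12.0
```

>>> arm_command(targets=[{"offset":[0,0,0.003],"dr":[0,0,0],"fingers":0},{"offset":[0,0,0.003],"dr":[0,0,0],"fingers":0},{"offset":[0,0,0.003],"dr":[0,0,0],"fingers":0},{"offset":[0,0,0.003],"dr":[0,0,0],"fingers":0},{"offset":[0,0,0.003],"dr":[0,0,0],"fingers":0}])

```text
time_s: 11.85
ee_pos: [0.5848, -0.3063, 0.2095]
orientation: [-180.0, 0.0, -4.2]
force: [0.4, -0.7, -0.5]
opening: 0.931
grasp_force: 0.0
```

>>> arm_command(targets=[{"offset":[0,0,0.03],"dr":[0,0,0],"fingers":0},{"offset":[0,0,0.08],"dr":[0,0,0],"fingers":0},{"offset":[0,0,0.15],"dr":[0,0,0],"fingers":0},{"offset":[0,0,0.21],"dr":[0,0,0],"fingers":0},{"offset":[0,0,0.234],"dr":[0,0,0],"fingers":0}])

```text
time_s: 12.35
ee_pos: [0.5857, -0.3069, 0.2839]
orientation: [179.8, -0.3, -4.2]
force: [-0.2, -0.1, 0.4]
opening: 0.999
grasp_force: 0.0
```

>>> arm_command(targets=[{"offset":[-0.025,0.07,0],"dr":[0,0,0],"fingers":0},{"offset":[-0.07,0.2,0],"dr":[0,0,0],"fingers":0},{"offset":[-0.12,0.345,0],"dr":[0,0,0],"fingers":0},{"offset":[-0.17,0.495,0],"dr":[0,0,0],"fingers":0},{"offset":[-0.223,0.643,0],"dr":[0,0,0],"fingers":0}])

```text
time_s: 12.85
ee_pos: [0.5171, -0.1119, 0.2803]
orientation: [180.0, -0.0, -4.2]
force: [0.0, 0.4, 0.9]
opening: 0.999
grasp_force: 0.0
```

>>> arm_command(targets=[{"offset":[-0.052,0.15,0],"dr":[0,0,0],"fingers":0},{"offset":[-0.104,0.3,0],"dr":[0,0,0],"fingers":0},{"offset":[-0.156,0.45,0],"dr":[0,0,0],"fingers":0},{"offset":[-0.2,0.58,0],"dr":[0,0,0],"fingers":0},{"offset":[-0.223,0.643,0],"dr":[0,0,0],"fingers":0}])

```text
time_s: 13.35
ee_pos: [0.4496, 0.082, 0.2801]
orientation: [-180.0, 0.0, -4.0]
force: [-0.2, -0.4, 0.3]
opening: 0.996
grasp_force: 0.0
```

```bash
python3 - <<'E'
from h import *
s=env.read_state(); print(s["time_s"],s["ee_pos"],s["orientation"],s["force"],s["opening"])
p,d=env.capture("wrist"); cv2.imwrite("pics/w5.png",p[:,:,::-1])
measure("side",["long_roll","square_roll"])
measure("top",["long_roll","long_board","square_roll","square_board"])
E
```

```text
13.35 [0.44957973 0.08204939 0.28011046] [-1.79966516e+02  1.32113174e-02 -4.01600008e+00] [-0.18836208 -0.392845    0.27728944] 0.9964964238089327
long_roll 0.8 at [149. 289.] rect [ 0.5846 -0.3026] [0.05  0.108] 84.9 med [ 0.5841 -0.2884  0.0383] z5,95 [0.016 0.046] [156.  86.  32.]
long_roll 0.73 at [342. 322.] rect [0.5193 0.1978] [0.028 0.03 ] 49.2 med [0.5189 0.2057 0.04  ] z5,95 [0.004 0.055] [109.  99.  83.]
square_roll 0.93 at [214. 249.] rect [ 0.6541 -0.1095] [0.06  0.063] 1.2 med [ 0.6522 -0.0919  0.0388] z5,95 [0.009 0.043] [189.  106.5  37.5]
long_roll 0.61 at [200. 508.] rect [ 0.5862 -0.3068] [0.049 0.11 ] 83.6 med [ 0.5841 -0.3026  0.0435] z5,95 [0.03  0.048] [119.  85.  49.]
long_board 0.86 at [210. 493.] rect [ 0.5872 -0.3081] [0.089 0.149] 84.5 med [ 0.5813 -0.287   0.0096] z5,95 [0.005 0.015] [92. 67. 49.]
square_roll 0.74 at [166. 386.] rect [ 0.6547 -0.1124] [0.06 0.06] 89.4 med [ 0.6524 -0.1108  0.0409] z5,95 [0.024 0.044] [122. 108.  66.]
square_roll 0.58 at [207. 493.] rect [ 0.5883 -0.3074] [0.087 0.15 ] 84.5 med [ 0.5799 -0.2867  0.0095] z5,95 [0.005 0.015] [91. 66. 49.]
square_board 0.97 at [164. 371.] rect [ 0.6567 -0.1097] [0.095 0.095] 3.0 med [ 0.6505 -0.0969  0.0095] z5,95 [0.005 0.015] [99. 73. 51.]
```

View pics/w5.png

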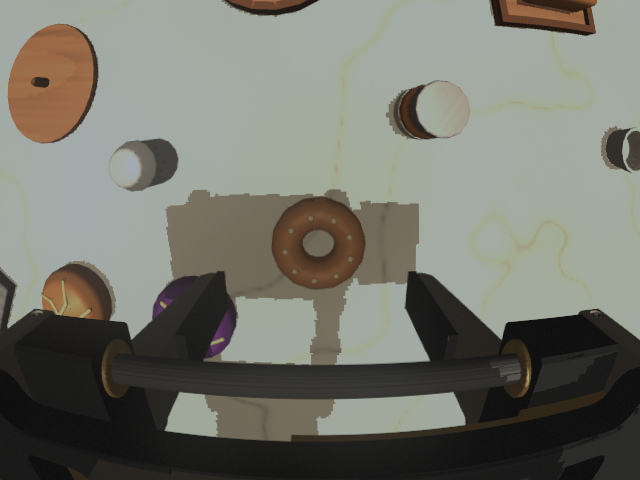

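Both placed rolls measure well. The wrist view shows the ring centred at (243,318), with the purple bun near the left finger at (318,195). I'll turn -21° for clearance and then pick.

>>> arm_command(targets=[{"offset":[0,0,0],"dr":[0,0,-0.03],"fingers":0},{"offset":[0,0,0],"dr":[0,0,-0.07],"fingers":0},{"offset":[0,0,0],"dr":[0,0,-0.1],"fingers":0},{"offset":[0,0,-0.02],"dr":[0,0,-0.115],"fingers":0},{"offset":[0,0,-0.08],"dr":[0,0,-0.115],"fingers":0}])

```text
time_s: 14.3
ee_pos: [0.4523, 0.0788, 0.2572]
orientation: [-179.9, -0.2, -25.0]
force: [0.4, -0.6, -0.4]
opening: 1.0
grasp_force: 0.0
```

>>> arm_command(targets=[{"offset":[0,0,-0.07],"dr":[0,0,0],"fingers":0},{"offset":[0,0,-0.14],"dr":[0,0,0],"fingers":0},{"offset":[0,0,-0.19],"dr":[0,0,0],"fingers":0},{"offset":[0,0,-0.21],"dr":[0,0,0],"fingers":0},{"offset":[0,0,-0.21],"dr":[0,0,0],"fingers":0}])

```text
time_s: 14.8
ee_pos: [0.4509, 0.0791, 0.1923]
orientation: [180.0, 0.1, -24.9]
force: [-0.3, 0.7, 0.6]
opening: 1.005
grasp_force: 0.0
```

>>> arm_command(targets=[{"offset":[0,0,0],"dr":[0,0,0],"fingers":1},{"offset":[0,0,0],"dr":[0,0,0],"fingers":1},{"offset":[0,0,0],"dr":[0,0,0],"fingers":1},{"offset":[0,0,0],"dr":[0,0,0],"fingers":1},{"offset":[0,0,0],"dr":[0,0,0],"fingers":1}])

```text
time_s: 15.3
ee_pos: [0.4514, 0.0795, 0.1935]
orientation: [-180.0, -0.1, -24.9]
force: [-0.5, -0.0, 3.0]
opening: 0.7
grasp_force: 12.0
```

>>> arm_command(targets=[{"offset":[0,0,0],"dr":[0,0,0],"fingers":1},{"offset":[0,0,0.06],"dr":[0,0,0],"fingers":1},{"offset":[0,0,0.14],"dr":[0,0,0],"fingers":1},{"offset":[0,0,0.23],"dr":[0,0,0],"fingers":1},{"offset":[0,0,0.29],"dr":[0,0,0],"fingers":1}])

```text
time_s: 15.8
ee_pos: [0.4512, 0.0795, 0.2814]
orientation: [-180.0, -0.1, -24.9]
force: [0.2, -0.1, -1.1]
opening: 0.703
grasp_force: 12.0
```

```bash
python3 - <<'E'
from h import *
s=env.read_state(); print(s["time_s"],s["ee_pos"],s["orientation"],s["force"],s["opening"])
measure("side",["ring_roll"])
p,d=env.capture("wrist"); cv2.imwrite("pics/w6.png",p[:,:,::-1])
E
```

```text
15.8 [0.45121192 0.07951401 0.28136618] [-1.79973325e+02 -7.50367351e-02 -2.48553044e+01] [ 0.15886058 -0.07834887 -1.08098226] 0.7033508675561052
ring_roll 0.83 at [253. 371.] rect [0.4384 0.0985] [0.07  0.079] 27.2 med [0.4371 0.0985 0.1097] z5,95 [0.093 0.115] [99. 53. 19.]
```

View pics/w6.png

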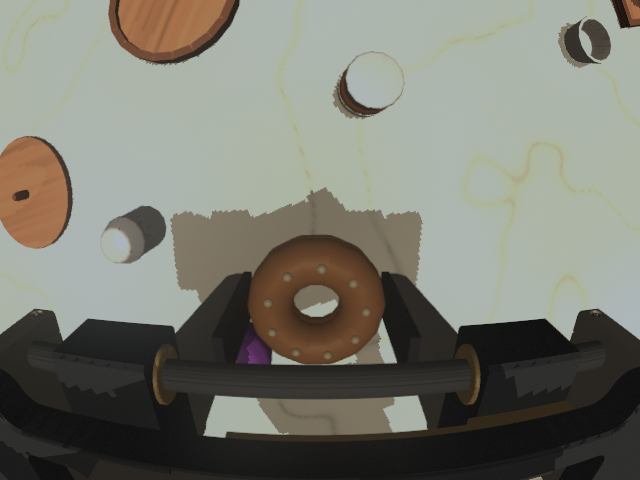

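The wrist view shows the ring gripped level with its hole clear at (301,316). I'll move over the post and check before lowering.

>>> arm_command(targets=[{"offset":[0.035,0.05,0],"dr":[0,0,0],"fingers":1},{"offset":[0.11,0.155,0],"dr":[0,0,0],"fingers":1},{"offset":[0.2,0.285,0],"dr":[0,0,0],"fingers":1},{"offset":[0.29,0.41,0],"dr":[0,0,0],"fingers":1},{"offset":[0.38,0.54,0],"dr":[0,0,0],"fingers":1}])

```text
time_s: 16.45
ee_pos: [0.5652, 0.2429, 0.2773]
orientation: [179.9, 0.2, -24.9]
force: [0.1, 0.0, 0.2]
opening: 0.702
grasp_force: 12.0
```

>>> arm_command(targets=[{"offset":[0.07,0.1,0],"dr":[0,0,0],"fingers":1},{"offset":[0.105,0.15,0],"dr":[0,0,0],"fingers":1},{"offset":[0.113,0.16,-0.04],"dr":[0,0,0],"fingers":1},{"offset":[0.113,0.16,-0.1],"dr":[0,0,0],"fingers":1},{"offset":[0.113,0.16,-0.133],"dr":[0,0,0],"fingers":1}])

```text
time_s: 16.95
ee_pos: [0.5972, 0.2882, 0.2356]
orientation: [179.7, 0.3, -24.9]
force: [-0.8, 0.9, -1.0]
opening: 0.701
grasp_force: 12.0
```

```bash
python3 - <<'E'
from h import *
s=env.read_state(); print(s["time_s"],s["ee_pos"],s["orientation"],s["force"],s["opening"])
measure("side",["ring_roll","post_board"])
p,d=env.capture("wrist"); a=p[:,:,::-1]
s,_=env.capture("side"); b=cv2.resize(s[300:470,160:400,::-1],None,fx=2.5,fy=2.5)
cv2.imwrite("pics/w7.png",np.vstack([a[150:400,:600],b[:340]]))
E
```

```text
16.95 [0.59724305 0.28822682 0.23559589] [179.74828527   0.27234815 -24.89854927] [-0.78400863  0.89687248 -0.97126512] 0.7005440622194279
ring_roll 0.66 at [384. 272.] rect [0.5825 0.3051] [0.042 0.095] 5.9 med [0.5819 0.3011 0.0658] z5,95 [0.052 0.069] [116.  61.  22.]
post_board 0.74 at [415. 273.] rect [0.5911 0.2997] [0.1   0.079] 46.4 med [0.589  0.3136 0.0069] z5,95 [0.004 0.009] [115.  63.  30.]
post_board 0.55 at [398. 396.] rect [0.4143 0.2934] [0.059 0.063] 76.4 med [0.4161 0.3025 0.0356] z5,95 [0.015 0.043] [120.  64.  24.]
```

View pics/w7.png

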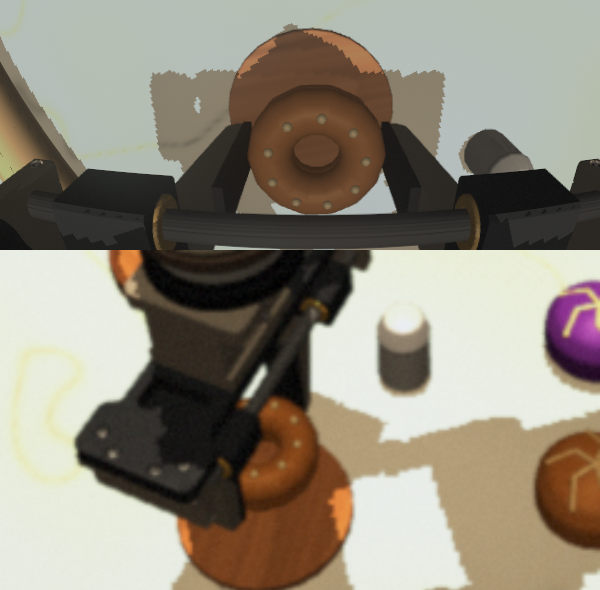

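The post is hidden behind the ring from both views (ring at (150,315) in the crop), but the geometry agrees. I'll lower it and watch the force.

>>> arm_command(targets=[{"offset":[0,0,0],"dr":[0,0,0],"fingers":1},{"offset":[0,0,-0.02],"dr":[0,0,0],"fingers":1},{"offset":[0,0,-0.045],"dr":[0,0,0],"fingers":1},{"offset":[0,0,-0.07],"dr":[0,0,0],"fingers":1},{"offset":[0,0,-0.07],"dr":[0,0,0],"fingers":1}])

```text
time_s: 17.7
ee_pos: [0.5982, 0.2893, 0.2169]
orientation: [179.9, 0.1, -24.9]
force: [-1.0, -0.2, -0.1]
opening: 0.701
grasp_force: 12.0
```

>>> arm_command(targets=[{"offset":[0,0,-0.015],"dr":[0,0,0],"fingers":1},{"offset":[0,0,-0.03],"dr":[0,0,0],"fingers":1},{"offset":[0,0,-0.045],"dr":[0,0,0],"fingers":1},{"offset":[0,0,-0.053],"dr":[0,0,0],"fingers":1},{"offset":[0,0,-0.053],"dr":[0,0,0],"fingers":1}])

```text
time_s: 18.2
ee_pos: [0.5987, 0.2895, 0.2025]
orientation: [180.0, 0.0, -24.9]
force: [-0.2, -0.1, -1.4]
opening: 0.702
grasp_force: 12.0
```

The ring came down freely over the post. I'll release it, retreat and go to the bun, turning the gripper so the fingers stay clear of the purple one.

>>> arm_command(targets=[{"offset":[0,0,0],"dr":[0,0,0],"fingers":0},{"offset":[0,0,0],"dr":[0,0,0],"fingers":0},{"offset":[0,0,0],"dr":[0,0,0],"fingers":0},{"offset":[0,0,0],"dr":[0,0,0],"fingers":0},{"offset":[0,0,0.01],"dr":[0,0,0],"fingers":0}])

```text
time_s: 18.7
ee_pos: [0.5988, 0.2894, 0.2059]
orientation: [180.0, 0.0, -24.9]
force: [-0.1, -0.2, 0.4]
opening: 1.0
grasp_force: 0.0
```

>>> arm_command(targets=[{"offset":[0,0,0.03],"dr":[0,0,0],"fingers":0},{"offset":[0,0,0.08],"dr":[0,0,0],"fingers":0},{"offset":[0,0,0.15],"dr":[0,0,0],"fingers":0},{"offset":[0,0,0.22],"dr":[0,0,0],"fingers":0},{"offset":[0,0,0.246],"dr":[0,0,0],"fingers":0}])

```text
time_s: 19.2
ee_pos: [0.6, 0.2898, 0.2843]
orientation: [-179.8, -0.3, -24.9]
force: [0.1, -0.2, 1.2]
opening: 1.004
grasp_force: 0.0
```

>>> arm_command(targets=[{"offset":[-0.05,0,0],"dr":[0,0,0.03],"fingers":0},{"offset":[-0.11,0,0],"dr":[0,0,0.07],"fingers":0},{"offset":[-0.17,0,0],"dr":[0,0,0.11],"fingers":0},{"offset":[-0.24,0,0],"dr":[0,0,0.15],"fingers":0},{"offset":[-0.31,0,0],"dr":[0,0,0.194],"fingers":0}])

```text
time_s: 19.7
ee_pos: [0.5051, 0.2895, 0.2802]
orientation: [-180.0, -0.0, 10.4]
force: [-0.7, 0.7, -0.3]
opening: 0.998
grasp_force: 0.0
```

>>> arm_command(targets=[{"offset":[-0.07,0,0],"dr":[0,0,0.043],"fingers":0},{"offset":[-0.14,0,0],"dr":[0,0,0.086],"fingers":0},{"offset":[-0.21,0,0],"dr":[0,0,0.13],"fingers":0},{"offset":[-0.27,-0.003,0],"dr":[0,0,0.17],"fingers":0},{"offset":[-0.307,-0.005,0],"dr":[0,0,0.195],"fingers":0}])

```text
time_s: 20.2
ee_pos: [0.4125, 0.288, 0.28]
orientation: [-180.0, 0.0, 45.4]
force: [0.3, 0.1, 0.2]
opening: 1.004
grasp_force: 0.0
```

```bash
python3 - <<'E'
from h import *
s=env.read_state(); print(s["time_s"],s["ee_pos"],s["orientation"],s["force"],s["opening"])
p,d=env.capture("wrist"); cv2.imwrite("pics/w8.png",p[:,:,::-1])
measure("side",["ring_roll","post_board"])
measure("top",["ring_roll","post_board","round_board","jam_jar","shaker"])
E
```

```text
20.2 [0.41253654 0.28798939 0.28004424] [-1.79985853e+02  1.76825183e-02  4.54353103e+01] [0.2513536  0.08567376 0.23065101] 1.0041954226085992
ring_roll 0.63 at [398. 265.] rect [0.5976 0.2918] [0.061 0.063] 55.6 med [0.5971 0.2972 0.0316] z5,95 [0.016 0.035] [213. 121.  43.]
post_board 0.82 at [419. 268.] rect [0.5987 0.2916] [0.101 0.101] 38.2 med [0.597  0.3113 0.0069] z5,95 [0.004 0.009] [223. 133.  61.]
ring_roll 0.93 at [194. 141.] rect [0.5974 0.2865] [0.063 0.062] 89.5 med [0.5968 0.2858 0.0323] z5,95 [0.02  0.036] [116.  78.  47.]
post_board 0.69 at [200. 147.] rect [0.5986 0.2891] [0.101 0.099] 86.9 med [0.5969 0.285  0.0073] z5,95 [0.004 0.011] [120.  83.  54.]
round_board 0.66 at [159. 264.] rect [0.6674 0.0954] [0.106 0.1  ] 3.2 med [0.6653 0.0956 0.0081] z5,95 [0.004 0.014] [119.  82.  54.]
round_board 0.43 at [166. 366.] rect [ 0.6565 -0.1087] [0.095 0.096] 2.6 med [ 0.6479 -0.0943  0.0095] z5,95 [0.005 0.015] [96.5 71.  50. ]
jam_jar 0.6 at [234. 317.] rect [0.5367 0.0033] [0.031 0.031] 89.0 med [0.5343 0.0032 0.0569] z5,95 [0.022 0.06 ] [121. 128. 123.]
shaker 0.74 at [247. 201.] rect [0.5191 0.1921] [0.031 0.031] 87.5 med [0.5168 0.188  0.0494] z5,95 [0.009 0.057] [94.5 93.5 89. ]
```

View pics/w8.png

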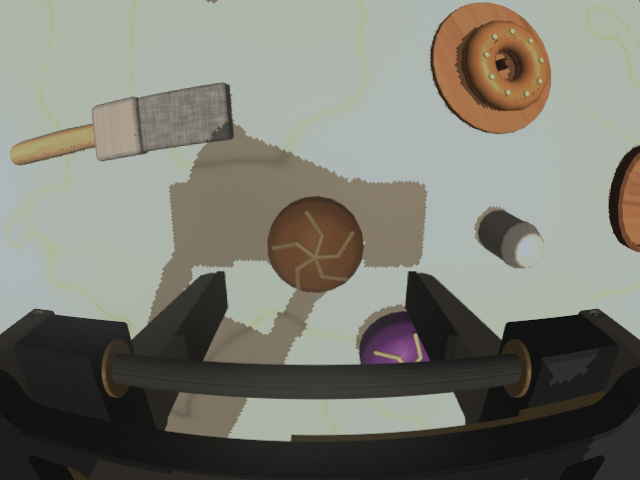

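The ring is seated over its post, at (66,505). The bun is centred at (244,315) and the purple one is clear, so I'll pick the bun.

>>> arm_command(targets=[{"offset":[0,0,-0.04],"dr":[0,0,0],"fingers":0},{"offset":[0,0,-0.12],"dr":[0,0,0],"fingers":0},{"offset":[0,0,-0.2],"dr":[0,0,0],"fingers":0},{"offset":[0,0,-0.26],"dr":[0,0,0],"fingers":0},{"offset":[0,0,-0.275],"dr":[0,0,0],"fingers":0}])

```text
time_s: 21.2
ee_pos: [0.4125, 0.2874, 0.1944]
orientation: [-179.9, 0.3, 45.1]
force: [0.6, 0.0, 0.9]
opening: 0.998
grasp_force: 0.0
```

>>> arm_command(targets=[{"offset":[0,0,0],"dr":[0,0,0],"fingers":1},{"offset":[0,0,0],"dr":[0,0,0],"fingers":1},{"offset":[0,0,0],"dr":[0,0,0],"fingers":1},{"offset":[0,0,0],"dr":[0,0,0],"fingers":1},{"offset":[0,0,0],"dr":[0,0,0],"fingers":1}])

```text
time_s: 21.7
ee_pos: [0.4143, 0.2882, 0.1984]
orientation: [180.0, -0.1, 45.2]
force: [-0.5, -0.1, 3.4]
opening: 0.703
grasp_force: 12.0
```

>>> arm_command(targets=[{"offset":[0,0,0],"dr":[0,0,0],"fingers":1},{"offset":[0,0,0.06],"dr":[0,0,0],"fingers":1},{"offset":[0,0,0.14],"dr":[0,0,0],"fingers":1},{"offset":[0,0,0.23],"dr":[0,0,0],"fingers":1},{"offset":[0,0,0.275],"dr":[0,0,0],"fingers":1}])

```text
time_s: 22.2
ee_pos: [0.4143, 0.2882, 0.2818]
orientation: [179.9, -0.1, 45.2]
force: [-0.2, 0.3, -0.1]
opening: 0.699
grasp_force: 12.0
```

>>> arm_command(targets=[{"offset":[0.04,-0.031,0.01],"dr":[0,0,0],"fingers":1},{"offset":[0.13,-0.1,0.01],"dr":[0,0,0],"fingers":1},{"offset":[0.23,-0.176,0.01],"dr":[0,0,0],"fingers":1},{"offset":[0.33,-0.253,0.01],"dr":[0,0,0],"fingers":1},{"offset":[0.43,-0.33,0.01],"dr":[0,0,0],"fingers":1}])

```text
time_s: 22.7
ee_pos: [0.544, 0.187, 0.2811]
orientation: [-179.9, 0.1, 45.1]
force: [-0.1, 0.6, 0.1]
opening: 0.705
grasp_force: 12.0
```

>>> arm_command(targets=[{"offset":[0.1,-0.077,0],"dr":[0,0,0],"fingers":1},{"offset":[0.2,-0.154,0],"dr":[0,0,0],"fingers":1},{"offset":[0.29,-0.223,0],"dr":[0,0,0],"fingers":1},{"offset":[0.365,-0.281,0],"dr":[0,0,0],"fingers":1},{"offset":[0.407,-0.313,0],"dr":[0,0,0],"fingers":1}])

```text
time_s: 23.2
ee_pos: [0.6664, 0.092, 0.2806]
orientation: [-180.0, 0.1, 45.0]
force: [-0.5, 0.5, -0.4]
opening: 0.697
grasp_force: 12.0
```

>>> arm_command(targets=[{"offset":[0,0,-0.05],"dr":[0,0,0],"fingers":1},{"offset":[0,0,-0.12],"dr":[0,0,0],"fingers":1},{"offset":[0,0,-0.19],"dr":[0,0,0],"fingers":1},{"offset":[0,0,-0.23],"dr":[0,0,0],"fingers":1},{"offset":[0,0,-0.24],"dr":[0,0,0],"fingers":1}])

```text
time_s: 23.7
ee_pos: [0.6632, 0.0953, 0.2072]
orientation: [-179.7, 0.2, 45.2]
force: [0.6, -0.1, -0.5]
opening: 0.699
grasp_force: 12.0
```

>>> arm_command(targets=[{"offset":[0,0,-0.004],"dr":[0,0,0],"fingers":1},{"offset":[0,0,-0.008],"dr":[0,0,0],"fingers":1},{"offset":[0,0,-0.01],"dr":[0,0,0],"fingers":1},{"offset":[0,0,-0.01],"dr":[0,0,0],"fingers":1},{"offset":[0,0,-0.01],"dr":[0,0,0],"fingers":1}])

```text
time_s: 24.2
ee_pos: [0.6651, 0.0951, 0.2085]
orientation: [180.0, -0.0, 45.2]
force: [0.2, 0.2, -0.4]
opening: 0.704
grasp_force: 12.0
```

```bash
python3 - <<'E'
from h import *
s=env.read_state(); print(s["time_s"],s["ee_pos"],s["orientation"],s["force"],s["opening"])
measure("side",["round_roll","round_board"])
E
```

```text
24.2 [0.66514553 0.09511287 0.20849633] [ 1.79961278e+02 -3.80481171e-02  4.51624929e+01] [ 0.2427141   0.18154851 -0.43466464] 0.704322408276614
round_roll 0.66 at [332. 398.] rect [0.3992 0.184 ] [0.062 0.06 ] 10.6 med [0.4012 0.1936 0.0344] z5,95 [0.011 0.043] [68. 28. 60.]
round_board 0.74 at [311. 230.] rect [0.6643 0.1078] [0.103 0.083] 3.4 med [0.6652 0.1244 0.0077] z5,95 [0.    0.013] [87. 48. 22.]
round_board 0.65 at [339. 320.] rect [0.5242 0.196 ] [0.028 0.042] 60.4 med [0.5191 0.206  0.0408] z5,95 [0.005 0.055] [102.5  93.   76. ]
```

>>> arm_command(targets=[{"offset":[0,0,-0.003],"dr":[0,0,0],"fingers":1},{"offset":[0,0,-0.003],"dr":[0,0,0],"fingers":0},{"offset":[0,0,-0.003],"dr":[0,0,0],"fingers":0},{"offset":[0,0,-0.003],"dr":[0,0,0],"fingers":0},{"offset":[0,0,0],"dr":[0,0,0],"fingers":0}])

```text
time_s: 24.85
ee_pos: [0.6649, 0.0951, 0.2079]
orientation: [-180.0, 0.0, 45.2]
force: [-0.3, 0.1, -0.7]
opening: 0.994
grasp_force: 0.0
```

>>> arm_command(targets=[{"offset":[0,0,0.03],"dr":[0,0,0],"fingers":0},{"offset":[0,0,0.1],"dr":[0,0,0],"fingers":0},{"offset":[0,0,0.2],"dr":[0,0,0],"fingers":0},{"offset":[0,0,0.3],"dr":[0,0,0],"fingers":0},{"offset":[0,0,0.36],"dr":[0,0,0],"fingers":0}])

```text
time_s: 25.35
ee_pos: [0.6656, 0.0951, 0.3199]
orientation: [179.8, -0.2, 45.2]
force: [-0.0, -0.8, -0.1]
opening: 0.999
grasp_force: 0.0
```

>>> arm_command(targets=[{"offset":[-0.1,0,0],"dr":[0,0,0],"fingers":0},{"offset":[-0.25,0,0],"dr":[0,0,0],"fingers":0},{"offset":[-0.4,0,0],"dr":[0,0,0],"fingers":0},{"offset":[-0.55,0,0],"dr":[0,0,0],"fingers":0},{"offset":[-0.6,0,0],"dr":[0,0,0],"fingers":0}])

```text
time_s: 25.85
ee_pos: [0.4813, 0.0955, 0.3153]
orientation: [-179.9, 0.1, 45.2]
force: [0.5, -0.3, 0.8]
opening: 0.999
grasp_force: 0.0
```

```bash
python3 - <<'E'
from h import *
p,d=env.capture("side"); cv2.imwrite("pics/sf.png",p[:,:,::-1])
measure("side"); print(); measure("top")
E
```

```text
round_roll 0.87 at [335. 395.] rect [0.3991 0.1833] [0.063 0.059] 4.1 med [0.4018 0.1936 0.0344] z5,95 [0.011 0.043] [70. 28. 60.]
round_roll 0.63 at [291. 234.] rect [0.6635 0.0988] [0.062 0.059] 38.4 med [0.6616 0.1106 0.0419] z5,95 [0.019 0.05 ] [177.   95.5  34. ]
long_roll 0.88 at [148. 278.] rect [ 0.5922 -0.1511] [0.092 0.353] 0.3 med [ 0.6055 -0.2931  0.0417] z5,95 [0.018 0.047] [193.  118.5  44. ]
long_roll 0.56 at [168. 264.] rect [ 0.5945 -0.1556] [0.063 0.418] 15.7 med [ 0.6373 -0.2821  0.0077] z5,95 [0.    0.014] [109.5  58.   29. ]
square_roll 0.94 at [213. 250.] rect [ 0.6543 -0.1088] [0.06  0.063] 0.4 med [ 0.6524 -0.0917  0.0391] z5,95 [0.014 0.042] [195. 111.  39.]
ring_roll 0.71 at [391. 264.] rect [0.5967 0.2915] [0.063 0.062] 84.2 med [0.5964 0.2976 0.0318] z5,95 [0.019 0.035] [195. 108.  37.]
round_board 0.65 at [311. 236.] rect [0.6639 0.1062] [0.102 0.087] 12.4 med [0.6591 0.1215 0.0078] z5,95 [0.002 0.013] [128.  69.  35.]
round_board 0.48 at [167. 266.] rect [ 0.5933 -0.1514] [0.062 0.409] 15.6 med [ 0.6348 -0.2797  0.0074] z5,95 [-0.001  0.013] [110.  58.  
[... 1743 characters left out ...]
4 0.015] [92. 66. 50.]
square_board 0.88 at [169. 368.] rect [ 0.6597 -0.1117] [0.101 0.099] 2.2 med [ 0.6528 -0.1032  0.0095] z5,95 [0.002 0.016] [103.  75.  52.]
post_board 0.79 at [182. 131.] rect [0.5548 0.259 ] [0.208 0.1  ] 33.8 med [0.6224 0.3094 0.0075] z5,95 [0.004 0.011] [123.  85.  56.]
post_board 0.5 at [203. 511.] rect [ 0.5859 -0.3073] [0.049 0.109] 84.6 med [ 0.5834 -0.3024  0.0436] z5,95 [0.031 0.048] [121.  86.  50.]
jam_jar 0.77 at [234. 321.] rect [0.5371 0.0034] [0.031 0.032] 47.5 med [0.5345 0.0032 0.0572] z5,95 [0.024 0.06 ] [124. 131. 126.]
shaker 0.34 at [234. 317.] rect [0.5374 0.0031] [0.032 0.032] 67.0 med [0.5343 0.0034 0.0571] z5,95 [0.018 0.06 ] [124. 131. 125.]
```

View pics/sf.png

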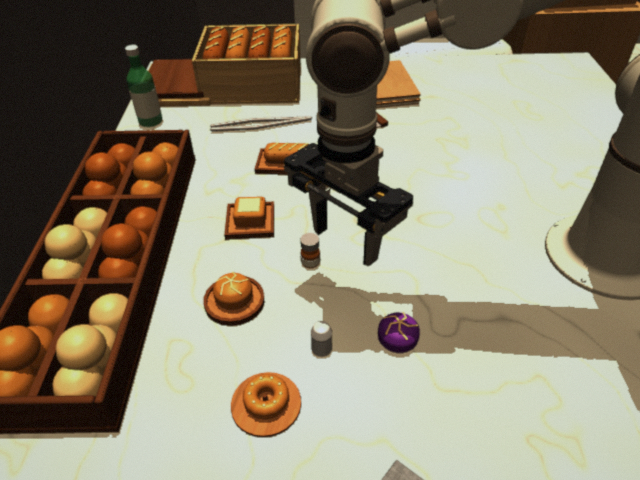

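The side view shows all four rolls flat and centred on their boards: bun (290,234), square (210,250), ring (395,266) and long (152,285). The jar and shaker are standing and the arm is clear, so I'm handing in.

```bash
python3 -c "
from bench import env
print(env.sign_off())"
```

```text
the job is handed in; nothing more can be done
None
```

I placed all four rolls flat and centred on their boards, left the jar and shaker standing where they were, and handed the job in after about 26 s of robot time; the sign-off returned no verdict.

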